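# Hook up the drop guard of the red press

### The job

The press with the red guard is to be loaded next. Lift its guard by the red ball knob, swing the bar to the left so that its hook comes over the notch in the brass keeper, and lower it in, so that the guard stays hanging open by itself. Leave the blue press shut.

Things in the scene. Friction and masses are not known exactly. Their poses are not given: they have to be found in the camera images.
- red_guard (a joint): Lift in m of the red guard of its bench press: 0 shut, stop at 0.084. A clear pane in a red frame, 102 x 66 mm, 0.3 kg with its bar 0.4; slides straight up on the press front, drops if let go unhooked. Hooked it hangs at 0.062 to 0.066. The two fixed presses stand side by side in either order, alike but for colour: base 130 x 150 mm, crosshead top 190 mm above the board, bar and knob at the front.
- red_bar (a joint): Lean in rad of the flat steel bar about its pivot, low on the red guard: 0 upright, + to the press's left (the robot's left), range -0.13 to 0.28; starts -0.12 to 0; friction holds it. Its slot, open to the left, has a downward tooth at the top. Guard down, the keeper stops it at about 0.03. Guard lifted 0.070 to 0.084, the slot is level with the keeper: at a lean of 0.21 to 0.28 the tooth is over the notch.
- red_knob (a point): Centre of the red ball knob, 30 mm in diameter, atop the bar, 183 mm from the bar's pivot; 228 mm above the board when the guard is down and the bar upright. May be gripped from above in any direction; the nose of the keeper ends 42 mm below it. Moves and leans with the bar. Axes: x level, from the front of the press to its back (the pivot's axis); z up along the bar; y to the bar's left.
- red_notch (a point): Middle of the notch floor on the brass keeper that sticks out of the crosshead, left of the red bar: 180 mm above the board, 31 mm left of the bar's pivot. The notch is 26 mm wide (left to right); its right-hand wall, the nose, is 4 mm thick and 6 mm high, and the tooth must come down behind it onto the floor. Axes of the press: x front to back, y left, z up. Fixed to the press.
- blue_guard (a joint): Lift in m of the guard of the other press, with a blue frame and blue knob: 0 shut. To be left alone.

How it is judged:
By the outcome, as a careful person would: the job done as asked, in the order asked, and still so for the second after the job is handed in, with the robot touching nothing.
It also fails if it takes over 29 s, if anything falls off the work surface, if the arm or the gripper's body presses on something with over 40 N, if the wrist force passes 120 N, or if a joint passes its speed limit or range.

### The arm

A 6-joint arm with a two-finger parallel gripper is mounted at the origin on a cart in front of the work surface, level with it; the furniture and walls round the work are solid. World frame = base frame: x ahead of the robot, y to its left, z up, the work surface at z = 0. Lengths are in mm, angles in rad, forces in N, time in s.
With the tool pointing down it reaches from about 275 to 975 mm from the base axis. Payload 8.4 kg.
Tool frame: the origin (TCP) lies at the very end of the fingers, on their centre line; the grasp point (between the pads) lies 19 mm behind it; z points along the fingers, x is the direction in which the jaws open and shut, and the axes are right-handed (so a half turn about z gives the same grasp; the last joint's range is limited). The gripper opens to 92 mm and grips with 3 to 60 N. Pads are 20 mm wide; open, the fingers measure 128 mm over their backs; the gripper's body (75 mm by 189 mm) begins 69 mm behind the grasp point.
Start: joints at [-1.266, 0.353, 1.633, -0, 1.155, -0.002], TCP at [188.754, -595.818, 214.583] pointing down, gripper open.
Joint ranges: [-2.63, 2.63], [-0.92, 2.1], [0.06, 2.66], [-1.3, 4.44], [0, 2.69], [-3.02, 3.02]. Speed limits (rad/s): [2.22, 2.22, 2.79, 3.14, 3.14, 3.14].

### API

Orientations are given as a unit quaternion [x, y, z, w].
In Python, from rig import ctrl gives the robot as it stands. The module is installed in compiled form; this text tells all that it offers.
- The arm moves only by the tool move_arm, never from a script. Its argument "deltas" is a list of rows, each a list of 5 numbers: the shift along the tool's x, y, z in mm, then the turn about the tool's z in rad, then the opening, from -1 (shut) to 1 (fully open), so that 0 is half open. In form: [[tx, ty, tz, roll, gripper], ...]. A call has 1 to 20 rows; each row is the pose to reach, as a shift and turn from the pose measured when the call began, along the tool's axes at that moment; what a row does not reach only later rows make up. A row lasts 1/12 s, in which the tool goes at most 41.7 mm and 7.16 degrees, less where a joint would pass 70% of its speed; a pose out of reach is approached as far as the arm can. A call with a gripper value outside its range is refused whole. The fingers move at their own pace and stop on an object; "force" is the grip in N (left out, the last holds). Time passes only in rows, so rows that repeat a pose let the fingers close. It gives the time, the measured TCP pose, the force and the opening at its end, in the units of the state.
- ctrl.read_state(): the state, without advancing time (a new reading comes with each control period).
- ctrl.capture(name): name is "scene" or "side" or "wrist"; returns a dict with "img" (400x640x3 uint8, blue, green, red), "intrinsics" (3x3 intrinsics, pixels), "position" and "orientation" of the camera in the world. Camera axes: x right, y up, looking along -z (the intrinsics and any distortion apply to the point x, -y, -z); pixel columns grow to the right and rows downward; lengths in mm; the calibration is good to about 2 mm. A picture is of the moment at which its call begins. There is no depth.
- ctrl.job_done(): hands the job in, once; it reports no verdict.
Trained networks look in the newest picture that a camera, given by its name, has taken for a name from the list of things; names that differ only in an ending like _2 or _b are one class to them, and where a whole thing is asked for, a point or a joint stands for the part that bears it (a point fixed in the world has none). Each returns a list of dicts, best first, with "confidence" (0 to 1); they miss things now and then, are a little off and sometimes report something else, mostly with a low value. They report only what shows in the picture. A call takes as long as a camera call.
- ctrl.boxes_of(thing, camera): "xy" ([column, row] in pixels, amid what is visible of it).
- ctrl.masks_of(thing, camera): "mask" (400x640 bool, what is visible of it) and "xy" ([column, row] in pixels, amid what is visible of it).
The state is a dict: "clock": time; "q": joint angles; "dq": joint speeds; "joint_efforts": joint torques, N m; "tcp_pos": TCP position; "ee_rot": TCP orientation; "contact_force": force on the tool from outside, world axes, zero at the start; "torque": the same for the moment, N m; "opening": opening from 0.0 (shut) to 1.0 (fully open).
Only numpy, scipy, OpenCV 4.12 (cv2) and the standard library are available. Lean on these libraries where they do the work, as an engineer would, in place of code of your own. Each camera call takes 0.05 s, during which the arm holds its last target. There are 200 camera calls.

## Working session

There is one attempt and no reset: what is moved stays moved. The work goes in short steps, Python scripts to look and compute and a tool call to move; the robot and the scene stay as the last step left them, time stands still between calls to the robot, and variables do not carry over. Pictures are saved under pics/ and viewed, about 8 in all and at most 12, crops included, and the job is handed in when it is done.

Besides the shell and the picture viewer there is one more tool, called after ">>>" by a JSON object that holds its "fn" and its "kwargs", one argument or row to a line. move_arm: Moves the arm, as the interface text tells. Its arguments: {"type":"object","properties":{"deltas":{"type":"array","items":{"type":"array","items":{"type":"number"}}},"force":{"type":"number"}},"required":["deltas"]}

```bash
mkdir -p pics
cat > h.py <<'E'
import numpy as np,cv2
from rig import ctrl
from scipy.spatial.transform import Rotation as R
def ray(c,xy):
    K=np.array(c["intrinsics"]);d=np.linalg.inv(K)@[xy[0],xy[1],1]
    d=R.from_quat(c["orientation"]).apply([d[0],-d[1],-d[2]]);return np.array(c["position"]),d/np.linalg.norm(d)
def tri(rs):
    A=sum(np.eye(3)-np.outer(d,d) for p,d in rs);b=sum((np.eye(3)-np.outer(d,d))@p for p,d in rs)
    return np.linalg.solve(A,b)
def proj(c,P):
    v=R.from_quat(c["orientation"]).inv().apply(np.array(P)-c["position"]);v=np.array([v[0],-v[1],-v[2]])
    u=np.array(c["intrinsics"])@v;return u[:2]/u[2]
E
python3 - <<'E'
from h import *
np.set_printoptions(precision=1,suppress=True)
C={}
for n in("scene","side"):
    C[n]=ctrl.capture(n);cv2.imwrite(f"pics/{n}0.png",C[n]["img"]);print(n,C[n]["position"],C[n]["orientation"],np.array(C[n]["intrinsics"]).ravel(),[k for k in C[n]])
    for t in("red_knob","red_notch","red_bar","red_guard","blue_guard"):
        print(t,[(np.round(b["xy"],1),round(b["confidence"],2)) for b in ctrl.boxes_of(t,n)][:3])
s=ctrl.read_state();print(s["clock"],s["ee_rot"],s["contact_force"])
E
```

```text
scene [ -89.2 -606.4  515.4] [ 0.5 -0.2 -0.3  0.8] [473.8   0.  319.5   0.  473.8 209.4   0.    0.    1. ] ['img', 'intrinsics', 'position', 'orientation']
red_knob [(array([283.5, 208.8]), 0.61)]
red_notch [(array([290.6, 229.4]), 0.57)]
red_bar [(array([280.4, 208.3]), 0.95)]
red_guard [(array([280.4, 232.4]), 0.88)]
blue_guard [(array([386.1, 276.9]), 0.82)]
side [ 366.6 -806.8  562.2] [ 0.5 -0.  -0.1  0.8] [419.8   0.  321.7   0.  419.8 198.4   0.    0.    1. ] ['img', 'intrinsics', 'position', 'orientation']
red_knob [(array([320.9, 180. ]), 0.68)]
red_notch [(array([338.4, 191.7]), 0.58)]
red_bar [(array([322.2, 183.7]), 0.59)]
red_guard [(array([320.5, 199.2]), 0.95)]
blue_guard [(array([351.6, 261.1]), 0.81)]
0.6 [ 0.8 -0.6  0.   0. ] [-0.9 -0.6 -0.1]
```

View pics/scene0.png

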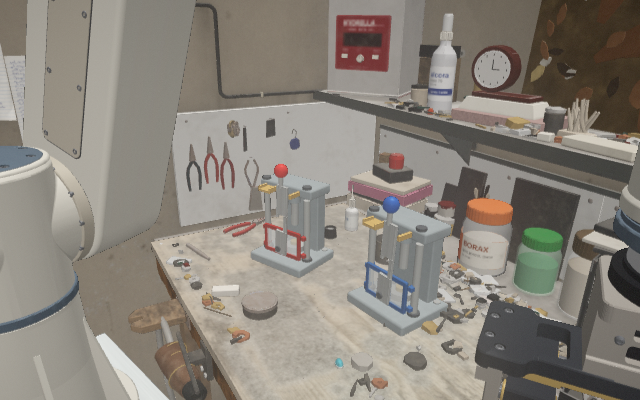

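View pics/side0.png

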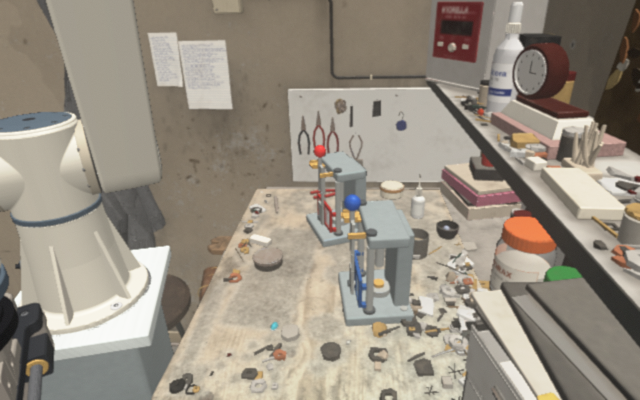

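Scene view: red knob at (281,171), blue knob at (391,205). Side view: red at (320,151), blue at (352,202). The network's "knob" boxes sit on the bar rather than the ball, so I'll use colour for the ball.

Run:
```python
from h import *
np.set_printoptions(precision=1,suppress=True)
C={n:ctrl.capture(n) for n in("scene","side")}
def blob(c,x,y,r,ch):
    im=c["img"].astype(int);o=[i for i in range(3) if i!=ch]
    m=(im[...,ch]>1.8*np.maximum(im[...,o[0]],im[...,o[1]]))&(im[...,ch]>70) if ch==2 else (im[...,0]>1.5*im[...,1])
    w=np.zeros_like(m);w[y-r:y+r,x-r:x+r]=1
    v,u=np.nonzero(m&w);return np.array([(u.min()+u.max())/2,(v.min()+v.max())/2]),len(u)
a=blob(C["scene"],281,171,9,2);b=blob(C["side"],320,151,8,2);print(a,b)
k=tri([ray(C["scene"],a[0]),ray(C["side"],b[0])]);print("redknob",k)
a=blob(C["scene"],391,205,11,0);b=blob(C["side"],352,202,10,0);print(a,b)
print("blueknob",tri([ray(C["scene"],a[0]),ray(C["side"],b[0])]))
for t in("red_notch","red_guard","blue_guard","red_bar"):
    p=[ctrl.boxes_of(t,n) for n in C]
    if all(p): print(t,tri([ray(C[n],q[0]["xy"]) for n,q in zip(C,p)]))
n=C["scene"]["img"];a=cv2.resize(n[150:280,235:365],(520,520),interpolation=2)
b=cv2.resize(C["side"]["img"][140:250,295:365],(331,520),interpolation=2)
cv2.imwrite("pics/c1.png",np.hstack([a[:,:460],b]))
```

```text
(array([280.5, 170. ]), 147) (array([319.5, 150.5]), 112)
redknob [535.3 118.  229.8]
(array([391. , 203.5]), 193) (array([352., 202.]), 184)
blueknob [ 539.5 -164.1  230.6]
red_notch [582.  127.1  98.5]
red_guard [533.3 121.9  93.7]
red_bar [545.  129.9 141.4]
```

View pics/c1.png

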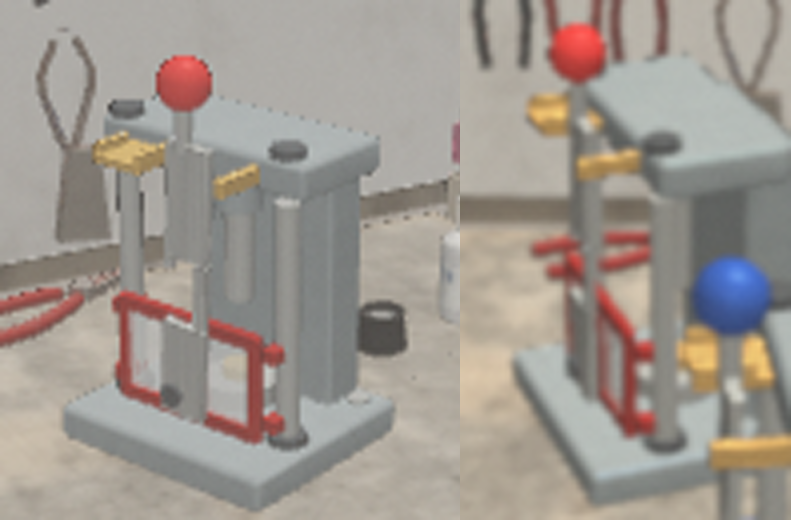

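Crop: the red press's bar leans slightly right, its keeper is left of the bar at about (267,189) in the scene view. The front faces the robot, slightly turned. I'll get the yaw from the base corners.

Run:
```python
from h import *
np.set_printoptions(precision=3,suppress=True)
c=ctrl.capture("scene");s=ctrl.capture("side")
def pl(c,xy,z):
    p,d=ray(c,xy);return p+d*(z-p[2])/d[2]
L=lambda u,v:(235+u/4,150+v/4)
S=lambda u,v:(295+(u-460)*70/331,140+v*110/520)
fl,fr,br=[pl(c,L(*q),0) for q in((67,438),(258,510),(392,432))]
print(fl,fr,br,np.linalg.norm(fl-fr),np.linalg.norm(br-fr))
print("yaw front",np.arctan2(*(fl-fr)[[1,0]])-np.pi/2,"side",np.arctan2(*(br-fr)[[1,0]]))
sfl,sfr=[pl(s,S(*q),0) for q in((517,365),(598,500))]
print(sfl,sfr,np.linalg.norm(sfl-sfr),np.arctan2(*(sfl-sfr)[[1,0]])-np.pi/2)
st=ctrl.read_state();r=R.from_quat(st["ee_rot"]).as_matrix();print(r,st["tcp_pos"],st["q"],st["clock"])
```

```text
[510.075 197.497   0.   ] [532.319  57.901   0.   ] [652.667  70.291   0.   ] 141.35741429162061 120.98424076102594
yaw front 0.15801057142602537 side 0.1025870809986053
[512.715 218.21    0.   ] [530.028  61.914   0.   ] 157.2517400816555 0.11032307635082739
[[ 0.302 -0.953 -0.   ]
 [-0.953 -0.302  0.   ]
 [-0.     0.    -1.   ]] [ 188.759 -595.818  214.572] [-1.266  0.353  1.633 -0.     1.155 -0.002] 1.2
```

>>> {"fn": "move_arm", "kwargs": {
  "deltas": [
    [0, 0, -40, 0, 1],
    [0, 0, -80, 0, 1],
    [-30, -28, -105, 0, 1],
    [-60, -57, -105, 0, 1],
    [-576, -545, -105, 0.187, 1],
    [-576, -545, -105, 0.187, 1],
    [-576, -545, -105, 0.187, 1],
    [-576, -545, -105, 0.187, 1],
    [-576, -545, -105, 0.187, 1],
    [-576, -545, -105, 0.187, 1],
    [-576, -545, -105, 0.187, 1],
    [-576, -545, -105, 0.187, 1],
    [-576, -545, -105, 0.187, 1],
    [-576, -545, -105, 0.187, 1],
    [-576, -545, -105, 0.187, 1],
    [-576, -545, -105, 0.187, 1],
    [-576, -545, -105, 0.187, 1],
    [-576, -545, -105, 0.187, 1],
    [-576, -545, -105, 0.187, 1],
    [-576, -545, -105, 0.187, 1]
  ]
}}

```text
clock: 2.87
tcp_pos: [513.4, 75.9, 319.8]
ee_rot: [0.748, -0.663, 0.0, -0.0]
contact_force: [1.5, -0.6, 1.0]
opening: 1.002
```

Run:
```python
from h import *
np.set_printoptions(precision=3,suppress=True)
C={n:ctrl.capture(n) for n in("scene","side","wrist")}
w=C["wrist"];cv2.imwrite("pics/w1.png",w["img"])
for t in("red_knob","red_notch","red_bar"):
    print(t,[(np.round(b["xy"],1),round(b["confidence"],2)) for b in ctrl.boxes_of(t,"wrist")][:3])
k=[535.3,118,229.8];print("expected knob px",proj(w,k))
im=w["img"].astype(int);m=((im[...,2]>1.8*np.maximum(im[...,0],im[...,1]))&(im[...,2]>70)).astype(np.uint8)
n,l,s,ce=cv2.connectedComponentsWithStats(m)
for i in np.argsort(-s[1:,4])[:4]+1: print(s[i],ce[i])
st=ctrl.read_state();r=R.from_quat(st["ee_rot"]).as_matrix();print(r,st["tcp_pos"],st["clock"])
```

```text
red_knob [(array([274.5, 168.7]), 0.79)]
red_notch [(array([268.7, 111.2]), 0.84)]
red_bar [(array([277.1, 169.1]), 0.6)]
expected knob px [275.877 177.029]
[256 158  34  33 878] [272.577 174.084]
[130  67  10  58 347] [133.798  95.161]
[147  67  17  59 339] [156.835  95.717]
[257 148  51   4 178] [282.382 149.281]
[[ 0.119 -0.993 -0.   ]
 [-0.993 -0.119 -0.   ]
 [ 0.     0.001 -1.   ]] [512.434  72.898 319.454] 3.1667
```

View pics/w1.png

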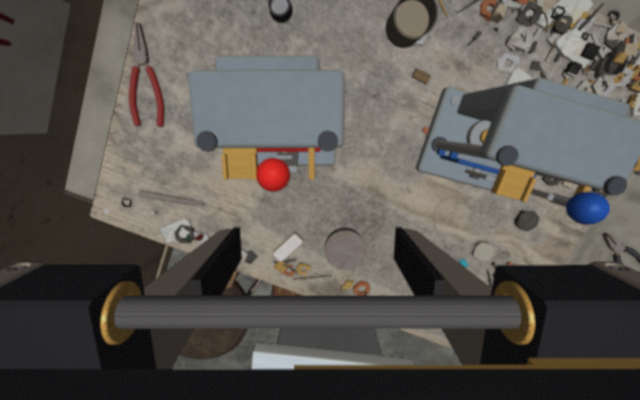

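Wrist view: red knob (272,174), keeper at about (240,164), crosshead aligned with the image axes, so the jaws line up with the press's left-right axis. The network's notch point (269,111) is off; I'll use the keeper itself.

Run:
```python
from h import *
np.set_printoptions(precision=3,suppress=True)
w=ctrl.capture("wrist");sc=ctrl.capture("scene");sd=ctrl.capture("side")
def pl(c,xy,z):
    p,d=ray(c,xy);return p+d*(z-p[2])/d[2]
hsv=cv2.cvtColor(w["img"],cv2.COLOR_BGR2HSV);m=cv2.inRange(hsv,(12,120,100),(28,255,255));m[:140]=0;m[190:]=0;m[:,:215]=0;m[:,325:]=0
n,l,s,ce=cv2.connectedComponentsWithStats(m)
for i in np.argsort(-s[1:,4])[:3]+1: print(s[i],ce[i])
k=pl(w,(272.6,174),229.8);print("knob",k)
a,b=pl(w,(197,149),190),pl(w,(343,148),190);print("cross front",a,b,np.arctan2(*(a-b)[[1,0]])-np.pi/2)
a,b=pl(w,(190,72),190),pl(w,(341,72),190);print("cross rear",a,b,np.arctan2(*(a-b)[[1,0]])-np.pi/2)
i=np.argmax(s[1:,4])+1;x,y,ww,hh,_=s[i]
for u in(x,x+ww): print("keeper edge",pl(w,(u,y+hh/2),186))
cv2.imwrite("pics/w2.png",cv2.resize(w["img"][135:200,190:350],(800,325),interpolation=2))
```

```text
[ 216  145   35   31 1001] [232.857 159.372]
[302 144   7  31 162] [304.975 158.284]
knob [535.335 115.227 229.8  ]
cross front [543.916 195.806 190.   ] [562.014  54.209 190.   ] 0.1271261476079406
cross rear [613.553 203.777 190.   ] [630.238  65.774 190.   ] 0.12032006063990863
keeper edge [534.265 178.206 186.   ]
keeper edge [538.469 143.451 186.   ]
```

View pics/w2.png

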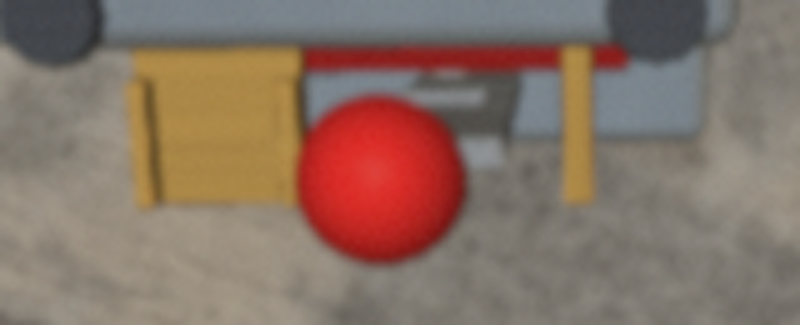

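Run:
```python
from h import *
np.set_printoptions(precision=3,suppress=True)
C={n:ctrl.capture(n) for n in("wrist","scene","side")}
rs=[]
for n in C:
    im=C[n]["img"].astype(int);m=((im[...,2]>1.8*np.maximum(im[...,0],im[...,1]))&(im[...,2]>70)).astype(np.uint8)
    N,l,s,ce=cv2.connectedComponentsWithStats(m)
    e=proj(C[n],[535.3,117,229.8]);i=min((i for i in range(1,N) if s[i,4]>90),key=lambda i:np.hypot(*(ce[i]-e)))
    x=np.array([s[i,0]+s[i,2]/2-.5,s[i,1]+s[i,3]/2-.5]);print(n,e,x,s[i]);rs.append(ray(C[n],x))
k=tri(rs);print(k,tri(rs[1:]))
p,d=rs[0];print(p+d*(229.6-p[2])/d[2])
st=ctrl.read_state();r=R.from_quat(st["ee_rot"]).as_matrix();print(st["clock"],st["tcp_pos"],st["ee_rot"],"delta tool",r.T@(k-[0,0,19]-st["tcp_pos"]),"roll err", np.arctan2(r[1,0],r[0,0])+np.pi/2)
L=np.array([-.122,.9925]);print("knob left of pivot",(k[:2]-[540.2,129.7])@L)
```

```text
wrist [270.04 174.  ] [264.5 171. ] [248 155  34  33 889]
scene [280.879 170.302] [280.5 170. ] [274 164  14  13 147]
side [319.595 150.467] [319.5 150.5] [314 145  12  12 112]
[536.947 121.612 228.595] [535.252 118.021 229.815]
[537.308 121.997 229.6  ]
3.4667 [512.81  72.8  319.79] [ 0.748 -0.664  0.    -0.   ] delta tool [-45.618 -29.687 110.207] roll err 0.11837041047287711
knob left of pivot -7.630758294417872
```

>>> {"fn": "move_arm", "kwargs": {
  "deltas": [
    [-30, -20, 0, 0, 1],
    [-45, -29, 20, 0, 1],
    [-45, -29, 50, 0, 1],
    [-45, -29, 80, 0, 1],
    [-45, -29, 105, 0, 1],
    [-45, -29, 110, 0, 1],
    [-45, -29, 110, 0, 1],
    [-45, -29, 110, 0, -1],
    [-45, -29, 110, 0, -1],
    [-45, -29, 110, 0, -1],
    [-45, -29, 110, 0, -1],
    [-45, -29, 110, 0, -1],
    [-45, -29, 110, 0, -1]
  ],
  "force": 30
}}

```text
clock: 4.55
tcp_pos: [536.5, 120.9, 210.4]
ee_rot: [0.748, -0.664, 0.0, -0.0]
contact_force: [1.1, -0.2, 0.2]
opening: 0.585
```

>>> {"fn": "move_arm", "kwargs": {
  "deltas": [
    [0, 0, 0, 0, -1],
    [0, 0, 0, 0, -1],
    [0, 0, 0, 0, -1],
    [0, 0, 0, 0, -1],
    [0, 0, 0, 0, -1],
    [0, 0, 0, 0, -1],
    [0, 0, 0, 0, -1]
  ],
  "force": 30
}}

```text
clock: 5.13
tcp_pos: [536.5, 120.9, 210.3]
ee_rot: [0.748, -0.664, 0.0, -0.0]
contact_force: [-1.0, -0.2, 0.7]
opening: 0.31
```

>>> {"fn": "move_arm", "kwargs": {
  "deltas": [
    [0, 0, -4, 0, -1],
    [0, 0, -12, 0, -1],
    [0, 0, -22, 0, -1],
    [0, 0, -34, 0, -1],
    [0, 0, -46, 0, -1],
    [0, 0, -58, 0, -1],
    [0, 0, -68, 0, -1],
    [0, 0, -75, 0, -1],
    [0, 0, -77, 0, -1],
    [0, 0, -77, 0, -1],
    [0, 0, -77, 0, -1]
  ]
}}

```text
clock: 6.05
tcp_pos: [536.4, 120.9, 287.1]
ee_rot: [0.748, -0.664, 0.0, -0.0]
contact_force: [0.6, 0.4, -4.0]
opening: 0.306
```

Run:
```python
from h import *
c=ctrl.capture("scene");s=ctrl.capture("side");w=ctrl.capture("wrist")
a=cv2.resize(c["img"][130:270,225:345],(480,560),interpolation=2)
b=cv2.resize(s["img"][110:240,290:365],(320,555),interpolation=2);b=cv2.copyMakeBorder(b,0,5,0,0,0)
cv2.imwrite("pics/l1.png",np.hstack([a,b]));cv2.imwrite("pics/lw.png",w["img"])
```

```text
(no output)
```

View pics/l1.png

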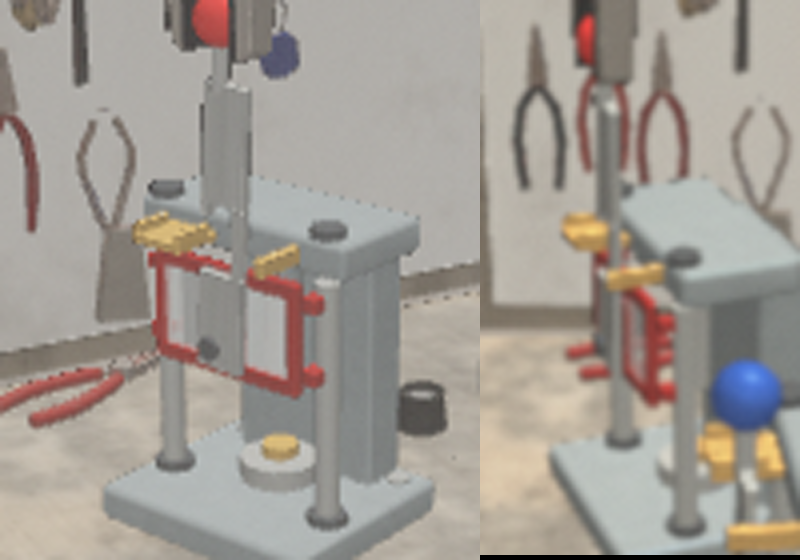

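Guard is up (~77 mm), knob held, pivot cap visible at scene pixel (277,217). Check the pivot's lateral position.

Run:
```python
from h import *
np.set_printoptions(precision=1,suppress=True)
c=ctrl.capture("scene");n=np.array([.9925,.122,0]);L=np.array([-.122,.9925,0])
k=np.array([536.4,120.9,306.1])
for off in(-6,-3,0,3):
    p,d=ray(c,(277,217));P=p+d*((k+n*off-p)@n)/(d@n);print(off,P,"knob left of pivot",(k-P)@L)
print(ctrl.read_state()["clock"])
```

```text
-6 [529.7 126.2 123.2] knob left of pivot -6.03348067501304
-3 [532.3 129.3 121.5] knob left of pivot -8.811168485422133
0 [535.  132.4 119.8] knob left of pivot -11.588856295831226
3 [537.6 135.5 118.1] knob left of pivot -14.366544106240207
6.25
```

>>> {"fn": "move_arm", "kwargs": {
  "deltas": [
    [-4, 0, 0, 0, -1],
    [-10, 0, 0, 0, -1],
    [-17, 0, 0, 0, -1],
    [-24, 0, 0.5, 0, -1],
    [-31, 0, 1, 0, -1],
    [-38, 0, 2, 0, -1],
    [-45, 0, 3.5, 0, -1],
    [-50, 0, 4.5, 0, -1],
    [-53, 0, 5, 0, -1],
    [-53, 0, 5, 0, -1],
    [-53, 0, 5, 0, -1]
  ]
}}

```text
clock: 7.17
tcp_pos: [529.8, 173.9, 281.7]
ee_rot: [0.748, -0.664, -0.0, -0.0]
contact_force: [-0.7, -2.4, -4.7]
opening: 0.305
```

Run:
```python
from h import *
c=ctrl.capture("scene");s=ctrl.capture("side")
a=cv2.resize(c["img"][130:250,230:320],(420,560),interpolation=2)
b=cv2.resize(s["img"][110:190,290:344],(378,560),interpolation=2)
cv2.imwrite("pics/l2.png",np.hstack([a,b]))
st=ctrl.read_state();print(st["clock"],st["tcp_pos"],st["contact_force"],st["torque"])
```

```text
7.2667 [529.90813171 173.6612606  281.77962517] [ 0.10194707 -2.10691951 -4.12191656] [-0.6642716   0.10405601 -0.04729697]
```

View pics/l2.png

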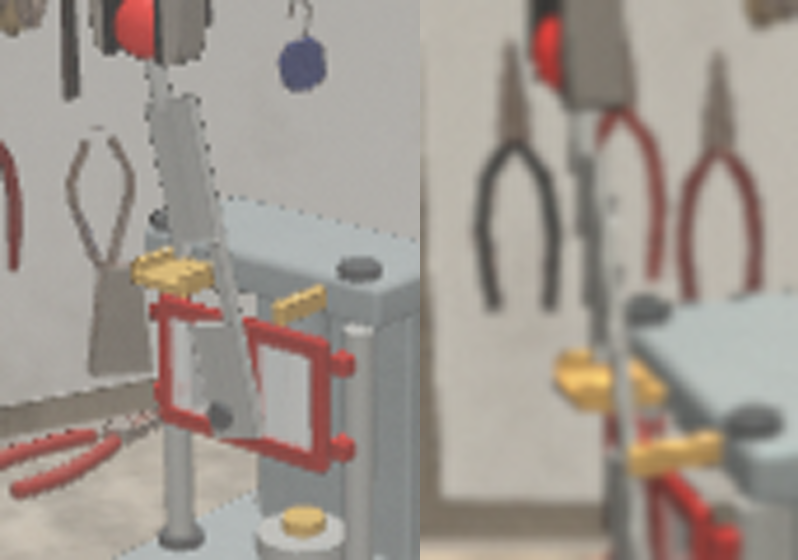

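The bar leans left, with the tooth over the keeper and no abnormal force. Lowering straight down.

>>> {"fn": "move_arm", "kwargs": {
  "deltas": [
    [0, 0, 3, 0, -1],
    [0, 0, 6, 0, -1],
    [0, 0, 8, 0, -1],
    [0, 0, 10, 0, -1],
    [0, 0, 11, 0, -1],
    [0, 0, 12, 0, -1],
    [0, 0, 12, 0, -1],
    [0, 0, 12, 0, -1]
  ]
}}

```text
clock: 7.93
tcp_pos: [530.3, 174.0, 272.7]
ee_rot: [0.748, -0.664, 0.0, -0.001]
contact_force: [-7.4, -4.1, 19.3]
opening: 0.306
```

Run:
```python
from h import *
c=ctrl.capture("scene");s=ctrl.capture("side");w=ctrl.capture("wrist")
a=cv2.resize(c["img"][160:230,245:305],(480,560),interpolation=2)
b=cv2.resize(s["img"][130:186,300:332],(320,560),interpolation=2)
cv2.imwrite("pics/l3.png",np.hstack([a,b]))
st=ctrl.read_state();print(st["clock"],st["tcp_pos"],st["contact_force"],st["torque"])
```

```text
8.0833 [530.32230941 174.00669705 272.70811878] [-8.67714416 -3.41914477 18.28325437] [-0.88534148  1.44090369 -0.05919628]
```

View pics/l3.png

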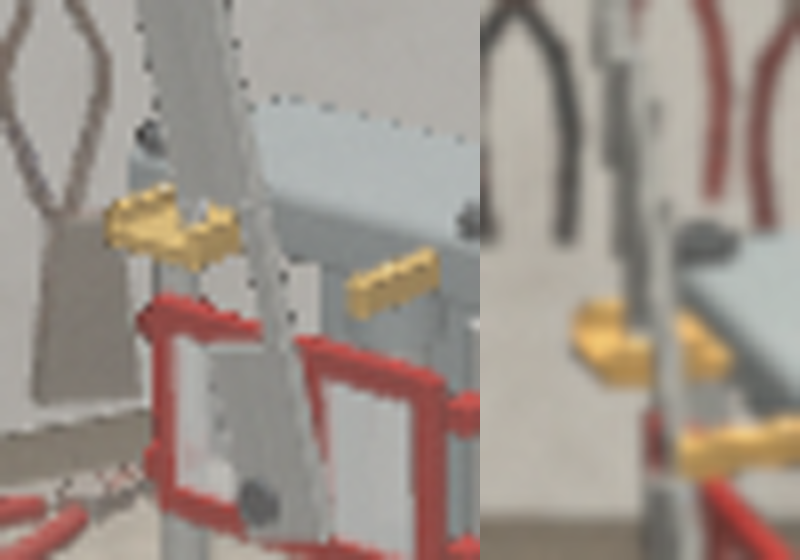

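Run:
```python
from h import *
np.set_printoptions(precision=2,suppress=True)
c=ctrl.capture("scene");n=np.array([.9925,.122,0]);k=np.array([536.4,120.9,0])
for q in((278,249.25),(277,217),(277.25,222.5)):
    p,d=ray(c,q);print(p+d*((k-4*n-p)@n)/(d@n))
# guard shift by template matching, red mask
R0=cv2.imread("pics/scene0.png").astype(int);R1=c["img"].astype(int)
f=lambda im:((im[...,2]-np.maximum(im[...,0],im[...,1])).clip(0)).astype(np.float32)
T=f(R0)[235:258,284:308];r=cv2.matchTemplate(f(R1)[185:260,270:320],T,cv2.TM_CCOEFF_NORMED);_,v,_,(x,y)=cv2.minMaxLoc(r)
y0,y1,y2=r[y-1,x],r[y,x],r[y+1,x];ys=y+.5*(y0-y2)/(y0-2*y1+y2);print(v,"shift",270+x-284,185+ys-235)
P=np.array([538,75,60.]);
for L in(58,60,62,64,66,68,70): print(L,proj(c,P+[0,0,L])-proj(c,P))
print("floor px",proj(c,[536.4,160.5,180]))
```

```text
[531.58 127.33  44.14]
[531.47 128.24 122.05]
[531.52 127.85 109.11]
0.8910027146339417 shift 0 -26.355255
58 [ -0.15 -24.6 ]
60 [ -0.16 -25.47]
62 [ -0.16 -26.34]
64 [ -0.17 -27.21]
66 [ -0.17 -28.08]
68 [ -0.18 -28.95]
70 [ -0.18 -29.82]
floor px [268.55 187.88]
```

Image shift gives lift ≈ 62–65 mm and shows the tooth behind the nose: seated. Releasing and checking before retreating.

>>> {"fn": "move_arm", "kwargs": {
  "deltas": [
    [0, 0, 0, 0, -1],
    [0, 0, 0, 0, -0.2],
    [0, 0, 0, 0, 0.2],
    [0, 0, 0, 0, 0.6],
    [0, 0, 0, 0, 1],
    [0, 0, 0, 0, 1],
    [0, 0, 0, 0, 1],
    [0, 0, 0, 0, 1],
    [0, 0, 0, 0, 1],
    [0, 0, 0, 0, 1],
    [0, 0, 0, 0, 1]
  ]
}}

```text
clock: 9.05
tcp_pos: [530.3, 174.0, 272.7]
ee_rot: [0.748, -0.664, 0.0, -0.002]
contact_force: [-0.5, -0.7, -0.1]
opening: 0.993
```

>>> {"fn": "move_arm", "kwargs": {
  "deltas": [
    [0, 0, -10, 0, 1],
    [0, 0, -30, 0, 1],
    [0, 0, -60, 0, 1],
    [0, 0, -90, 0, 1],
    [0, 0, -110, 0, 1],
    [0, 0, -110, 0, 1],
    [0, 0, -110, 0, 1]
  ]
}}

```text
clock: 9.63
tcp_pos: [530.6, 174.0, 384.3]
ee_rot: [0.748, -0.664, 0.001, -0.003]
contact_force: [-0.8, 0.1, -1.0]
opening: 0.998
```

Run:
```python
from h import *
c=ctrl.capture("scene")
R0=cv2.imread("pics/scene0.png").astype(int);R1=c["img"].astype(int)
f=lambda im:((im[...,2]-np.maximum(im[...,0],im[...,1])).clip(0)).astype(np.float32)
T=f(R0)[235:258,284:308];r=cv2.matchTemplate(f(R1)[185:260,270:320],T,cv2.TM_CCOEFF_NORMED);_,v,_,(x,y)=cv2.minMaxLoc(r)
y0,y1,y2=r[y-1,x],r[y,x],r[y+1,x];print(v,185+y+.5*(y0-y2)/(y0-2*y1+y2)-235)
print("blue change",np.abs(R0-R1)[180:320,355:440].mean())
cv2.imwrite("pics/f.png",cv2.resize(c["img"][100:300,220:440],(616,560),interpolation=2))
st=ctrl.read_state();print(st["clock"],st["tcp_pos"],st["contact_force"],st["opening"])
```

```text
0.8868541717529297 -26.633652
blue change 1.0870868347338936
9.6833 [529.93532591 173.77221737 382.80982649] [-0.54183473 -0.38056066 -0.37468503] 1.0003818582302235
```

View pics/f.png

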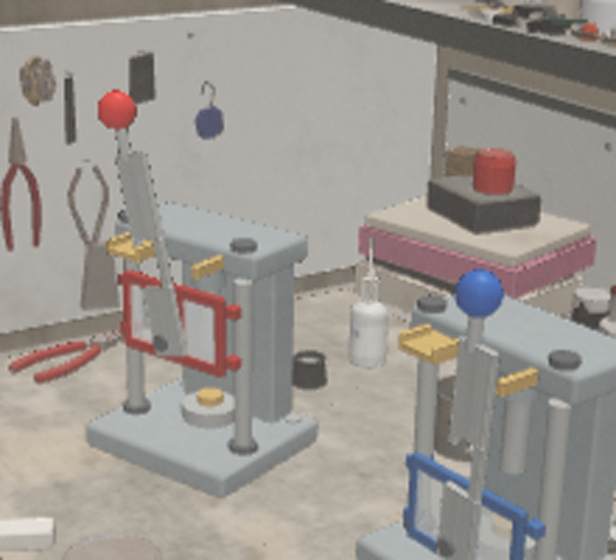

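The red guard hangs open on its own (red knob at crop (117,110), guard at (178,320)), the gripper is clear, and the blue guard is shut.

```bash
python3 -c "
from rig import ctrl
print(ctrl.job_done())"
```

```text
the job is handed in; nothing more can be done
None
```

The red guard is hooked open and hanging by itself, and the blue press was not touched. I gripped the red knob, lifted the guard about 77 mm and swung the bar left to a lean of about 0.25 rad. I then lowered the tooth into the keeper notch, released and backed off 110 mm. The job was handed in at about 9.7 s of the 29 s allowed.

**Last checks:**
- After release, the guard's shift in the scene picture puts the lift at about 63 mm, inside the 62–66 mm hooked range.
- The force on the tool was about zero and the gripper was clear. The blue press looked unchanged from the first picture.

**Disagreements:**
- The arm's own height reading suggested a lift of about 68 mm at contact. The picture said 62–65 mm with the tooth behind the nose, so I went by the picture, and the guard held once I let go.
- The networks' knob and notch points were well off, so I located the knob and keeper by colour.
- The wrist camera and the two fixed cameras differed by about 4 mm on the knob. That was within what the grip could take.

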